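# Stamp the round rose blank in its sprung jig

### The job

Take the round-footed hand stamp from the dark wooden rest and press it squarely onto the middle of the round brass blank, firmly enough that the sprung anvil under it sinks well down (about two thirds of its travel), and keep it there for about a second without ramming it hard against the stop. Lift it straight up off the blank without sliding or tilting it, then stand it upright on the wooden rest again and let go. Do not disturb the square-footed stamp, the loose hardware or the jig with the oblong plate.

Things in the scene. Friction and masses are not known exactly. Their poses are not given: they have to be found in the camera images.
- stamp_mid (a point): Centre (half-way up, 48 mm above its underside) of the round-footed hand stamp, loose, standing upright, 96 mm tall, about 0.22 kg. Round steel foot 40 mm diameter, 14 mm high; above it a round wooden handle 26 mm diameter from 14 to 88 mm above the underside; a steel cap 29 mm diameter for the top 8 mm. z points up along its axis. The other stamp on the rest, about 110 mm away, is the same height but has a square 38 mm foot and a square 24 mm handle: leave it.
- blank_top (a point): Centre of the upper face of the round brass rose blank, 72 mm diameter, 3 mm thick, fixed on a round steel anvil 84 mm diameter, in a grey 100 mm square jig bolted to the counter; 57 mm above the counter while up, z up. The anvil and blank sink together straight down when pressed. A second jig like it carries an oblong brass plate 76 x 32 mm: not that one.
- jig_round_anvil (a joint): How far the anvil under the round blank has sunk, in m: 0 up, 0.012 against the stop. It is sprung: about 5 N starts it, 0.8 N more for each mm (about 11 N at 8 mm, 14 N just before the stop), and it rises again by itself.
- rest_top (a point): Centre of the upper face of the dark wooden rest on which both stamps stand, fixed block 85 mm (its x) by 190 mm (its y), upper face 18 mm above the counter, z up. The stamps start 55 mm either side of its centre along its y, either way round.

How it is judged:
On the way, in this order (a step that is already met when the one before it is completed fails the run):
1. the held stamp stands squarely (within 10 degrees) on the middle of the round blank (within 15 mm) and keeps the anvil at least 5 mm down for half a second (value of joint jig_round_anvil above 0.005 m and horizontal distance between stamp_mid and blank_top below 0.015 m and angle between stamp_mid's own z axis and vertical below 0.175 rad and contact force between stamp and jig_round_anvil above 3 N and contact force between the fingers and stamp above 1 N), for 0.5 s.
2. the stamp is lifted straight up, at least 20 mm clear of the blank and still above it (within 20 mm) (z of stamp_mid in the frame of blank_top above 0.068 m and horizontal distance between stamp_mid and blank_top below 0.02 m and contact force between the fingers and stamp above 1 N and value of joint jig_round_anvil below 0.002 m), for 0.05 s.
At the end, for the whole second after the job is handed in: The round-footed stamp stands upright (within 6 degrees), at rest and released, on the wooden rest (its axis over the block), and the anvil of the round blank is up again (z of stamp_mid in the frame of rest_top between 0.042 and 0.054 m and x of stamp_mid in the frame of rest_top between -0.04 and 0.04 m and y of stamp_mid in the frame of rest_top between -0.09 and 0.09 m and angle between stamp_mid's own z axis and vertical below 0.1 rad and linear speed of stamp below 0.02 m/s and value of joint jig_round_anvil below 0.002 m); the robot touches nothing.
It fails at once if the stamp bears on the blank more than 18 mm off its middle (pressed off centre or slid) (contact force between stamp and jig_round_anvil above 1 N and horizontal distance between stamp_mid and blank_top above 0.018 m).
It fails at once if the stamp bears on the blank tilted by more than 12 degrees (contact force between stamp and jig_round_anvil above 1 N and angle between stamp_mid's own z axis and vertical above 0.21 rad).
It fails at once if the blank is rammed with more than 40 N (contact force between anything else and jig_round_anvil above 40 N).
It fails at once if the square-footed stamp, the loose hardware or the other jig is disturbed (distance of stamp_square from where it was at the start of the episode above 0.02 m or distance of any of knuckle, lockcyl, latchbolt, bushing, driver from where it was at the start of the episode above 0.03 m or value of joint jig_oblong_anvil above 0.003 m).
It also fails if it takes over 59 s, if anything falls off the work surface, if the arm or the gripper's body presses on something with over 40 N, if the wrist force passes 120 N, or if a joint passes its speed limit or range.

### The arm

A 6-joint arm with a two-finger parallel gripper is mounted at the origin on the work surface. World frame = base frame: x ahead of the robot, y to its left, z up, the work surface at z = 0. Lengths are in m, angles in rad, forces in N, time in s.
With the tool pointing down it reaches from about 0.4 to 0.825 m from the base axis. Payload 7 kg.
Tool frame: the origin (TCP) lies midway between the tips of the shut fingers; the grasp point (between the pads) lies 19 mm behind it; z points along the fingers, y is the direction in which the jaws open and shut (so a half turn about z gives the same grasp; the last joint's range is limited). The gripper opens to 88 mm and grips with 3 to 60 N. Pads are 19 mm wide; open, the fingers measure 130 mm over their backs; the gripper's body (78 mm by 193 mm) begins 47 mm behind the grasp point.
Start: joints at [-0.985, 0.359, 0.012, 0, -1.224, -0.288], TCP at [0.198, -0.645, 0.227] pointing down, gripper open.
Joint ranges: [-3.07, 3.07], [-1.43, 2.12], [-1.02, 1.25], [-3.03, 1.67], [-3.05, -0], [-3.03, 3.03]. Speed limits (rad/s): [2.39, 2.39, 3.01, 3.14, 3.14, 3.14].

### API

Orientations are given as [roll, pitch, yaw] about the fixed x, y, z axes, in that order (R = Rz(yaw) Ry(pitch) Rx(roll)).
In Python, from rig import observe, optics, bot gives the robot as it stands.
- The arm moves only by the tool play_rows, never from a script. Its argument "series" is one flat list of numbers, 7 for each row, row after row: the shift along the tool's x, y, z in m, then the turn, a rotation vector about the tool's x, y, z in rad, then the opening, from -1 (shut) to 1 (fully open), so that 0 is half open. In form: [x, y, z, ax, ay, az, fingers, x, y, z, ax, ay, az, fingers, ...]. A call has 1 to 20 rows; each row is the pose to reach, as a shift and turn from the pose commanded when the call began, along the tool's axes at that moment; what a row does not reach only later rows make up. A row lasts 1/8 s, in which the tool goes at most 62.5 mm and 10.7 degrees, less where a joint would pass 70% of its speed; a pose out of reach is approached as far as the arm can. A call with a gripper value outside its range is refused whole. The fingers move at their own pace and stop on an object; "squeeze" is the grip in N (left out, the last holds). Time passes only in rows, so rows that repeat a pose let the fingers close. It gives the time, the measured TCP pose, the force and the opening at its end, in the units of the state.
- observe(): the state, without advancing time (a new reading comes with each control period).
- optics.snapshot(name): name is "scene" or "top" or "wrist"; returns (picture, depth): 384x512x3 uint8, red, green, blue; 384x512 float32, m along the optical axis (not along the pixel's ray), 0 where there is no reading.
- optics.camera_model(name): a dict with "mtx" (3x3 intrinsics, pixels), "dist_coeffs" ([k1, k2, p1, p2, k3] as OpenCV has them; the pictures are not rectified), "R" (3x3) and "t" (3): a world point X has camera coordinates R X + t. Camera axes: x right, y down, z forward; pixel columns grow to the right and rows downward; lengths in m; the calibration is good to about 2 mm. A picture is of the moment at which its call begins: read the wrist's pose just before it. camera_model takes no time and is no camera call; for the wrist camera it gives the pose at the moment of the call.
- bot.sign_off(): hands the job in, once; it reports no verdict.
The state is a dict: "t": time; "q": joint angles; "qvel": joint speeds; "effort": joint torques, N m; "ee_pos": TCP position; "eef_rot": TCP orientation; "contact_force": force on the tool from outside, world axes, zero at the start; "ft_torque": the same for the moment, N m; "grip_width": opening from 0.0 (shut) to 1.0 (fully open).
Only numpy, scipy, OpenCV 4.12 (cv2) and the standard library are available. Lean on these libraries where they do the work, as an engineer would, in place of code of your own. Each camera call takes 0.05 s, during which the arm holds its last target.

## Working session

There is one attempt and no reset: what is moved stays moved. The work goes in short steps, Python scripts to look and compute and a tool call to move; the robot and the scene stay as the last step left them, time stands still between calls to the robot, and variables do not carry over. Pictures are saved under pics/ and viewed, and the job is handed in when it is done.

Besides the shell and the picture viewer there is one more tool, called as name(argument=value, ...), one argument or row to a line, values as JSON. play_rows: Moves the arm, as the interface text tells. Its arguments: {"type":"object","properties":{"series":{"type":"array"},"squeeze":{"type":"number"}},"required":["series"]}

```bash
ls; mkdir -p pics; python3 - <<'E'
from rig import observe, optics, bot
import cv2,numpy as np
s=observe();print(s)
for n in ["scene","top"]:
    p,d=optics.snapshot(n);cv2.imwrite(f"pics/{n}0.png",p[:,:,::-1]);np.save(f"pics/{n}0_d.npy",d)
    np.save(f"pics/{n}0_p.npy",p)
    m=optics.camera_model(n);print(n,m)
E
```

```text
pics
{'t': 0.0, 'q': array([-9.84873409e-01,  3.59441523e-01,  1.10279663e-02, -3.97131360e-04,
       -1.22409528e+00, -2.88108678e-01]), 'qvel': array([-0.00119751,  0.0006555 ,  0.00038669,  0.00022239,  0.00019631,
        0.00023633]), 'effort': array([ 2.99754516e-03, -5.82716417e+01,  2.93052417e+01,  6.99702457e+00,
        6.89351640e-03, -1.69596965e-04]), 'ee_pos': array([ 0.19790607, -0.64480071,  0.22556545]), 'eef_rot': array([ 3.13984464e+00, -1.28714984e-04, -2.84391357e+00]), 'contact_force': array([-0.90828436,  0.55723539,  0.4400454 ]), 'ft_torque': array([-0.02968665, -0.01096605,  0.00259732]), 'grip_width': 0.9987780259258782}
scene {'mtx': array([[462.72469364,   0.        , 249.96732909],
       [  0.        , 462.72469364, 191.54223082],
       [  0.        ,   0.        ,   1.        ]]), 'dist_coeffs': array([-0.09895498,  0.        ,  0.        ,  0.        ,  0.        ]), 'R': array([[ 0.80107694,  0.59827819, -0.01841058],
       [ 0.39761472, -0.55488181, -0.730759  ],
       [-0.44741287,  0.57807387, -0.68238723]]), 't': array([-0.3810626 , -0.14589803,  1.29587271])}
top {'mtx': array([[374.93472068,   0.        , 251.59727768],
       [  0.        , 374.93472068, 192.94868059],
       [  0.        ,   0.        ,   1.        ]]), 'dist_coeffs': array([-0.09439408,  0.        ,  0.        ,  0.        ,  0.        ]), 'R': array([[ 0.11094286, -0.99380452, -0.00665219],
       [-0.9738356 , -0.10737298, -0.20028795],
       [ 0.1983328 ,  0.02869866, -0.97971449]]), 't': array([-0.05910194,  0.5296115 ,  0.85209365])}
```

View pics/scene0.png

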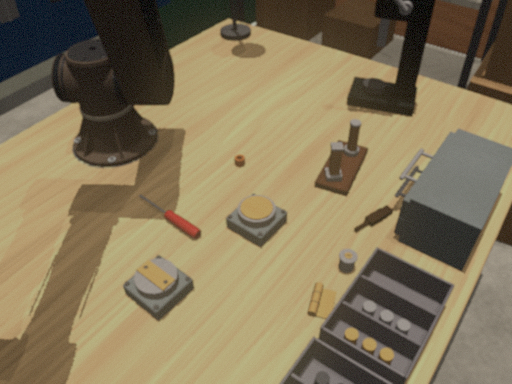

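View pics/top0.png

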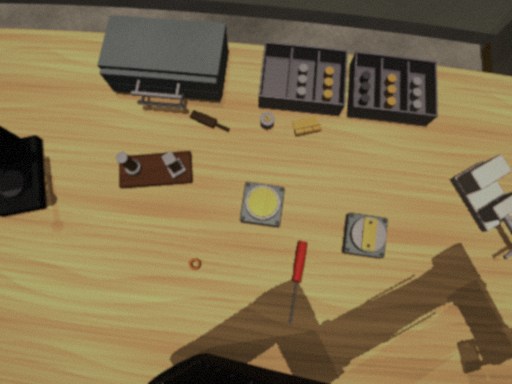

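The scene view shows the rest near (342,165). The round-footed stamp is the far one, cap at about (354,125), and the square one is at about (336,150). In the top view the round stamp's cap is at about (123,158), the square one's at (170,158), and the round yellow blank at (263,203). Next I'll measure them.

```bash
cat > h.py <<'E'
import numpy as np,cv2
from rig import optics
def ray(name,uv,m=None):
    m=m or optics.camera_model(name)
    uv=np.asarray(uv,float).reshape(-1,1,2)
    n=cv2.undistortPoints(uv,m["mtx"],m["dist_coeffs"]).reshape(-1,2)
    d=np.c_[n,np.ones(len(n))]@m["R"]
    c=-m["R"].T@m["t"]
    return c,d
def onplane(name,uv,z,m=None):
    c,d=ray(name,uv,m)
    return c+d*((z-c[2])/d[:,2])[:,None]
def cloud(name,d,m=None):
    m=m or optics.camera_model(name)
    h,w=d.shape
    uv=np.stack(np.meshgrid(np.arange(w),np.arange(h)),-1).astype(float)
    n=cv2.undistortPoints(uv.reshape(-1,1,2),m["mtx"],m["dist_coeffs"]).reshape(h,w,2)
    P=np.dstack([n*d[...,None],d])
    return (P-m["t"])@m["R"]
E
python3 - <<'E'
from h import *
for n,roi in [("top",(150,110,290,240)),("scene",(220,110,375,245))]:
    p=np.load(f"pics/{n}0_p.npy");d=np.load(f"pics/{n}0_d.npy")
    X=cloud(n,d)
    x0,y0,x1,y1=roi
    if n=="top": x0=105
    c=p[y0:y1,x0:x1]
    cv2.imwrite(f"pics/{n}_crop.png",cv2.resize(c[:,:,::-1],None,fx=4,fy=4,interpolation=cv2.INTER_NEAREST))
    hsv=cv2.cvtColor(p,cv2.COLOR_RGB2HSV)
    Z=X[...,2]
    ok=d>0
    # blank: height ~57mm near
    sub=np.zeros_like(ok);sub[y0:y1,x0:x1]=1
    m=(ok&sub&(abs(Z-.057)<.008)&(hsv[...,1]>100))
    k,l,st,ce=cv2.connectedComponentsWithStats(m.astype(np.uint8))
    for i in range(1,k):
        if st[i,4]>100:
            q=X[l==i]; print(n,"blank?",st[i],ce[i],q.mean(0),np.ptp(q,axis=0),onplane(n,[ce[i]],.057)[0])
    m=(ok&sub&(Z>.09))
    k,l,st,ce=cv2.connectedComponentsWithStats(m.astype(np.uint8))
    for i in range(1,k):
        if st[i,4]>15:
            q=X[l==i]; print(n,"high",st[i],ce[i],q.mean(0),q.max(0),q.min(0),onplane(n,[ce[i]],.114)[0])
    m=(ok&sub&(Z>.01)&(Z<.03))
    k,l,st,ce=cv2.connectedComponentsWithStats(m.astype(np.uint8))
    for i in range(1,k):
        if st[i,4]>200:
            q=X[l==i]; print(n,"low",st[i],ce[i],np.median(q,0),cv2.minAreaRect(q[:,:2].astype(np.float32)))
E
```

```text
top blank? [248 188  29  29 642] [262.17601246 201.59657321] [ 0.51400215 -0.02795238  0.05702119] [0.06726022 0.06804478 0.01068126] [ 0.51394339 -0.0279586   0.057     ]
top high [162 151  15  17 152] [169.09868421 159.30263158] [0.57919239 0.19660387 0.11156663] [0.59888512 0.21374206 0.1173821 ] [0.562438   0.18111908 0.09087443] [0.57853736 0.19596425 0.114     ]
top high [116 152  14  14 144] [122.41666667 158.03472222] [0.57076812 0.30706354 0.11151929] [0.58603804 0.32244028 0.11821788] [0.55774152 0.29452979 0.09010792] [0.57012711 0.30608137 0.114     ]
top low [190 110  39  22 275] [206.42181818 119.71272727] [0.72408708 0.14322158 0.01480887] ((0.7215625643730164, 0.1336795538663864), (0.10985125601291656, 0.025904545560479164), 69.79655456542969)
top low [ 119  151   73   38 1735] [154.7740634  170.69971182] [0.5662402  0.25836619 0.01789846] ((0.5755791664123535, 0.2559655010700226), (0.0865522101521492, 0.18865138292312622), 10.614628791809082)
scene blank? [241 196  31  23 559] [256.1627907  207.25760286] [ 0.51665107 -0.03051858  0.05801868] [0.06752859 0.0698     0.
[... 163 characters left out ...]
424 0.11795824] [0.5623038  0.29243269 0.09053848] [0.5808291  0.29471528 0.114     ]
scene high [330 142  14  16 181] [336.32596685 148.92265193] [0.58531845 0.19205505 0.10855801] [0.60069657 0.21314316 0.11945147] [0.5640666  0.17859146 0.0904094 ] [0.58826541 0.185539   0.114     ]
scene low [ 314  145   55   50 1107] [342.89611563 171.24480578] [0.59700779 0.22627304 0.01954445] ((0.5788926482200623, 0.2530156373977661), (0.08624965697526932, 0.19375856220722198), 10.479355812072754)
scene low [225 214  62  31 364] [256.37637363 230.92582418] [ 0.55477113 -0.07800573  0.02054987] ((0.5383592844009399, -0.056269608438014984), (0.13717195391654968, 0.07054400444030762), 42.17312240600586)
```

```bash
python3 - <<'E'
import cv2
a=cv2.imread('pics/top_crop.png');print(a.shape)
b=cv2.imread('pics/scene_crop.png');print(b.shape)
cv2.imwrite('pics/tc.png',a[:, :800]); cv2.imwrite('pics/sc.png',b)
E
```

```text
(520, 740, 3)
(540, 620, 3)
```

View pics/tc.png

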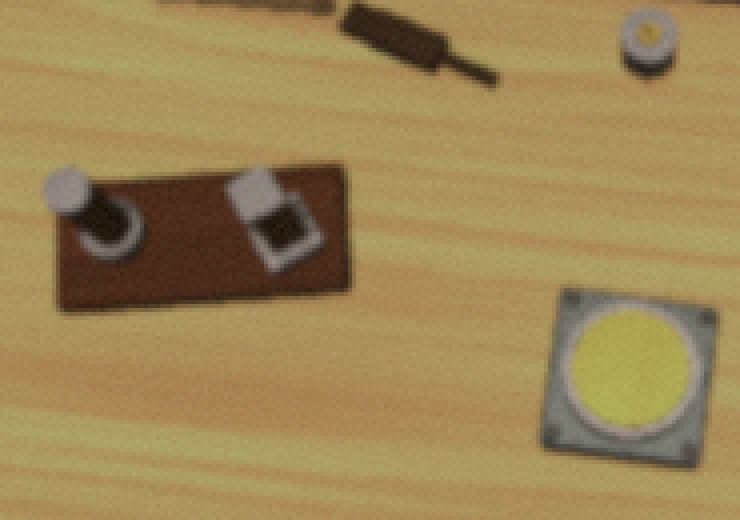

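View pics/sc.png

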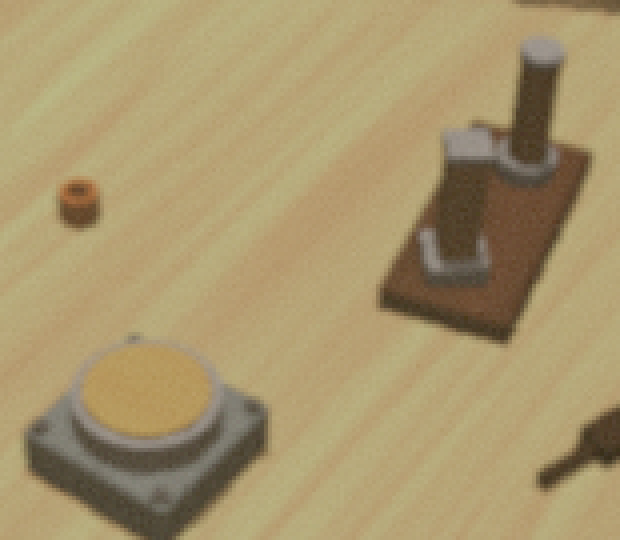

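Round stamp is near (0.570,0.306), the rest's centre near (0.577,0.2545) with yaw about 10.5°, and the blank near (0.515,-0.029). These fit the sizes given: 86x190 mm for the rest, cap at 0.114. Next, the heights of the surroundings and the first move, which goes via a point above the blank.

```bash
cat >> h.py <<'E'
from rig import observe
from scipy.spatial.transform import Rotation as Ro
def delta(target,yaw,roll=np.pi,pitch=0.):
    s=observe();R0=Ro.from_euler('xyz',s['eef_rot']);R1=Ro.from_euler('xyz',[roll,pitch,yaw])
    d=R0.inv().apply(np.array(target)-s['ee_pos']);r=(R0.inv()*R1).as_rotvec()
    print("t",round(s['t'],2),"pos",s['ee_pos'].round(4),"rot",s['eef_rot'].round(4),"F",s['contact_force'].round(1),"g",round(s['grip_width'],3));print("shift",d.round(4),"turn",r.round(4),"cmd-z tool in world",R0.as_matrix()[:,2].round(4))
E
python3 - <<'E'
from h import *
d=np.load("pics/top0_d.npy");X=cloud("top",d)
for lo,hi in[(.1,.14),(.14,.2),(.2,.3),(.3,.7)]:
    m=(d>0)&(X[...,2]>lo)&(X[...,2]<hi);k,l,st,ce=cv2.connectedComponentsWithStats(m.astype(np.uint8))
    for i in range(1,k):
        if st[i,4]>60: q=X[l==i];print(lo,hi,ce[i].round(),q.min(0).round(3),q.max(0).round(3))
hsv=cv2.cvtColor(np.load("pics/top0_p.npy"),cv2.COLOR_RGB2HSV)
delta([.44,-.03,.30],-1.388)
delta([.57,.306,.25],-1.388)
E
```

```text
0.1 0.14 [162.  50.] [0.777 0.109 0.1  ] [0.942 0.413 0.136]
0.1 0.14 [  6. 142.] [0.552 0.595 0.1  ] [0.613 0.623 0.14 ]
0.1 0.14 [169. 159.] [0.562 0.181 0.1  ] [0.599 0.214 0.117]
0.1 0.14 [122. 158.] [0.558 0.295 0.1  ] [0.586 0.322 0.118]
0.14 0.2 [183. 362.] [0.127 0.043 0.148] [0.187 0.14  0.2  ]
0.2 0.3 [183. 368.] [0.119 0.012 0.2  ] [0.206 0.148 0.3  ]
0.3 0.7 [238. 374.] [ 0.156 -0.09   0.3  ] [0.274 0.095 0.64 ]
t 0.1 pos [ 0.1979 -0.6449  0.2257] rot [ 3.1401e+00 -2.0000e-04 -2.8439e+00] F [ 0.3 -0.9 -0. ] g 1.0
shift [-0.4118  0.5169 -0.0736] turn [ 1.3000e-03  1.0000e-03 -1.4559e+00] cmd-z tool in world [-6.0e-04  1.4e-03 -1.0e+00]
t 0.1 pos [ 0.1979 -0.6449  0.2257] rot [ 3.1401e+00 -2.0000e-04 -2.8439e+00] F [ 0.3 -0.9 -0. ] g 1.0
shift [-0.6346  0.7999 -0.0232] turn [ 1.3000e-03  1.0000e-03 -1.4559e+00] cmd-z tool in world [-6.0e-04  1.4e-03 -1.0e+00]
```

play_rows(
  series=[-0.235,0.25,-0.073,0,0,-0.728,1,-0.469,0.499,-0.073,0,0,-1.456,1,-0.469,0.499,-0.073,0,0,-1.456,1,-0.469,0.499,-0.073,0,0,-1.456,1,-0.469,0.499,-0.073,0,0,-1.456,1,-0.469,0.499,-0.073,0,0,-1.456,1,-0.469,0.499,-0.073,0,0,-1.456,1,-0.469,0.499,-0.073,0,0,-1.456,1,-0.469,0.499,-0.073,0,0,-1.456,1,-0.469,0.499,-0.073,0,0,-1.456,1,-0.469,0.499,-0.073,0,0,-1.456,1,-0.469,0.499,-0.073,0,0,-1.456,1,-0.469,0.499,-0.073,0,0,-1.456,1,-0.469,0.499,-0.073,0,0,-1.456,1],
  squeeze=25,
)

```text
t: 1.85
ee_pos: [0.4994, -0.0316, 0.2994]
eef_rot: [3.141, 0.0, -1.389]
contact_force: [0.6, 0.2, 1.4]
grip_width: 1.002
```

```bash
python3 - <<'E'
from h import *
delta([.55,.306,.25],-1.388)
m=optics.camera_model("wrist");print(m, -m["R"].T@m["t"])
p,d=optics.snapshot("wrist");np.savez("pics/w1.npz",p=p,d=d,**m)
cv2.imwrite("pics/w1.png",p[:,:,::-1])
E
```

```text
t 1.85 pos [ 0.4994 -0.0316  0.2994] rot [ 3.1412  0.     -1.389 ] F [0.6 0.2 1.4] g 1.002
shift [-0.3229 -0.1109  0.0494] turn [ 0.0004  0.     -0.001 ] cmd-z tool in world [-4.e-04 -1.e-04 -1.e+00]
{'mtx': array([[264.58545168,   0.        , 252.98707294],
       [  0.        , 264.58545168, 192.83405761],
       [  0.        ,   0.        ,   1.        ]]), 'dist_coeffs': array([-0.04777981,  0.        ,  0.        ,  0.        ,  0.        ]), 'R': array([[-9.83769267e-01, -1.79437042e-01,  6.14717259e-04],
       [-1.72688111e-01,  9.47687707e-01,  2.68452652e-01],
       [-4.87529098e-02,  2.63989314e-01, -9.63292684e-01]]), 't': array([0.48483843, 0.06307737, 0.49195981])} [ 0.51184634 -0.10265181  0.45666996]
```

View pics/w1.png

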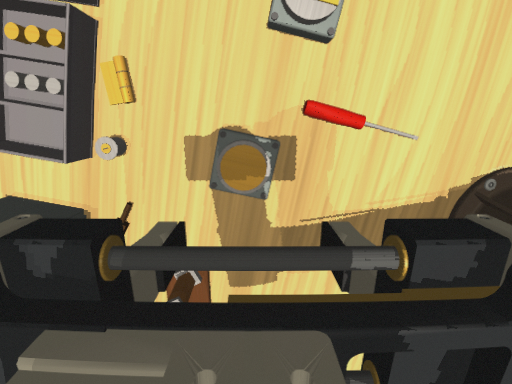

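The wrist view shows the round blank at about (245,168), partly in the arm's shadow, the oblong jig at the top edge, the red driver at (340,115), and the fingers at (150,250) and (345,250).

```bash
python3 - <<'E'
from h import *
w=np.load("pics/w1.npz");p,d=w["p"],w["d"];m=dict(mtx=w["mtx"],dist_coeffs=w["dist_coeffs"],R=w["R"],t=w["t"])
X=cloud("wrist",d,m);hsv=cv2.cvtColor(p,cv2.COLOR_RGB2HSV)
sub=np.zeros(d.shape,bool);sub[120:205,205:285]=1
for nm,mk in [("brass",(hsv[...,1]>120)&(abs(X[...,2]-.057)<.008)&sub),("anvil+blank",(abs(X[...,2]-.055)<.007)&sub)]:
    k,l,st,ce=cv2.connectedComponentsWithStats(mk.astype(np.uint8));i=1+st[1:,4].argmax();q=X[l==i]
    cn,_=cv2.findContours((l==i).astype(np.uint8),0,1);e=cv2.fitEllipse(cv2.convexHull(cn[0]))
    print(nm,st[i],q.mean(0),np.ptp(q,axis=0),onplane("w",[ce[i],e[0]],.057,m),e)
cv2.imwrite("pics/w1c.png",cv2.resize(p[110:210,195:295,::-1],None,fx=5,fy=5,interpolation=0))
E
```

```text
brass [ 220  145   46   46 1637] [ 0.5140863  -0.02982539  0.05590977] [0.07019702 0.07042671 0.00645596] [[ 0.51411021 -0.03021586  0.057     ]
 [ 0.51406598 -0.03022687  0.057     ]] ((242.89047241210938, 167.28033447265625), (45.308815002441406, 45.83823013305664), 115.63461303710938)
anvil+blank [ 217  140   53   54 2227] [ 0.51414094 -0.03101001  0.05512412] [0.08207585 0.08342074 0.00934704] [[ 0.51416993 -0.03160172  0.057     ]
 [ 0.51419438 -0.03150997  0.057     ]] ((242.95021057128906, 166.4481201171875), (52.86017608642578, 53.42021942138672), 175.83773803710938)
```

play_rows(
  series=[-0.16,-0.055,0,0,0,0,1,-0.32,-0.11,0,0,0,0,1,-0.32,-0.11,0,0,0,0,1,-0.32,-0.11,0,0,0,0,1,-0.32,-0.11,0,0,0,0,1,-0.32,-0.11,0,0,0,0,1,-0.32,-0.11,0,0,0,0,1,-0.32,-0.11,0,0,0,0,1,-0.32,-0.11,0,0,0,0,1],
)

```text
t: 3.02
ee_pos: [0.5501, 0.3026, 0.3001]
eef_rot: [-3.141, 0.0, -1.389]
contact_force: [-0.4, 0.6, -0.3]
grip_width: 1.0
```

```bash
python3 - <<'E'
from h import *
delta([.57,.306,.20],-1.388)
m=optics.camera_model("wrist")
p,d=optics.snapshot("wrist");np.savez("pics/w2.npz",p=p,d=d,**m)
cv2.imwrite("pics/w2.png",p[:,:,::-1])
E
```

```text
t 3.02 pos [0.5501 0.3026 0.3001] rot [-3.1410e+00  4.0000e-04 -1.3893e+00] F [-0.4  0.6 -0.3] g 1.0
shift [ 0.0003 -0.0202  0.1001] turn [-0.0006  0.0004 -0.0013] cmd-z tool in world [ 5.e-04  5.e-04 -1.e+00]
```

View pics/w2.png

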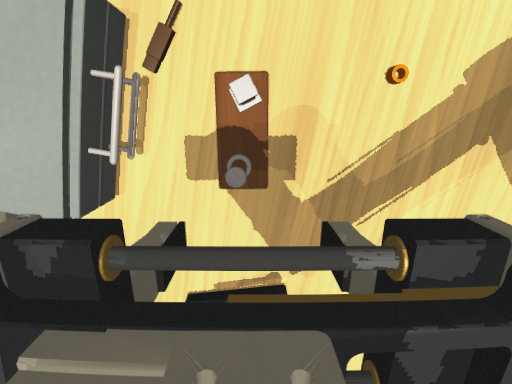

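View pics/w1c.png

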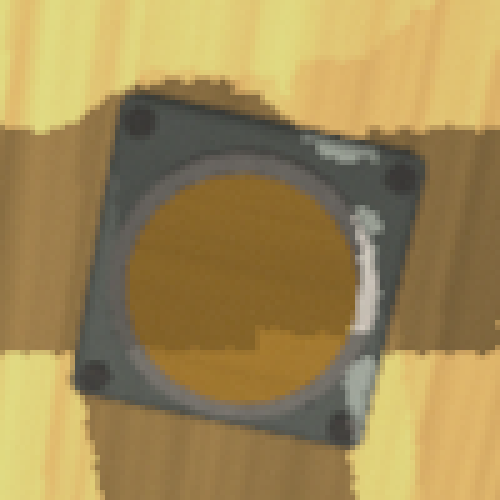

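The wrist view shows the rest at (242,130), square to the jaws. The round stamp's cap is at about (236,176) and the square stamp at (245,93). The blank measures (0.514,-0.030), which agrees with the top and scene views.

```bash
python3 - <<'E'
from h import *
w=np.load("pics/w2.npz");p,d=w["p"],w["d"];m=dict(mtx=w["mtx"],dist_coeffs=w["dist_coeffs"],R=w["R"],t=w["t"])
X=cloud("wrist",d,m);Z=X[...,2]
sub=np.zeros(d.shape,bool);sub[60:200,205:285]=1
for nm,lo,hi in [("cap",.106,.13),("footring",.026,.036),("rest",.01,.024)]:
    mk=sub&(Z>lo)&(Z<hi)
    k,l,st,ce=cv2.connectedComponentsWithStats(mk.astype(np.uint8))
    for i in range(1,k):
        if st[i,4]<40: continue
        q=X[l==i]
        print(nm,st[i],q.mean(0).round(4),q.min(0).round(4),q.max(0).round(4),((q.min(0)+q.max(0))/2).round(4),onplane("w",[ce[i]],.114,m).round(4))
        if nm=="rest":print(cv2.minAreaRect(q[:,:2].astype(np.float32)))
E
```

```text
cap [229  74  28  30 506] [0.581  0.1976 0.1131] [0.5642 0.1802 0.107 ] [0.5988 0.2153 0.1156] [0.5815 0.1977 0.1113] [[0.581  0.1976 0.114 ]]
cap [226 166  20  21 340] [0.5723 0.3079 0.1127] [0.5589 0.2945 0.107 ] [0.5854 0.3223 0.1149] [0.5722 0.3084 0.1109] [[0.5723 0.3076 0.114 ]]
footring [229  88  32  24 190] [0.5779 0.2078 0.031 ] [0.5571 0.1906 0.026 ] [0.6065 0.2228 0.0344] [0.5818 0.2067 0.0302] [[0.5749 0.2124 0.114 ]]
footring [227 154  24  22 185] [0.5714 0.3005 0.0307] [0.5535 0.2883 0.0264] [0.5916 0.3207 0.0348] [0.5726 0.3045 0.0306] [[0.5697 0.287  0.114 ]]
rest [ 214   71   54  118 4585] [0.5767 0.2508 0.0169] [0.5201 0.1558 0.0116] [0.6347 0.3542 0.0231] [0.5774 0.255  0.0174] [[0.5738 0.2455 0.114 ]]
((0.5769584774971008, 0.2557729184627533), (0.08324562758207321, 0.1890043169260025), 11.11055850982666)
```

play_rows(
  series=[-0.001,-0.022,0,0,0,0,0.3,-0.001,-0.022,0.05,0,0,0,0.3,-0.001,-0.022,0.09,0,0,0,0.3,-0.001,-0.022,0.13,0,0,0,0.3,-0.001,-0.022,0.16,0,0,0,0.3,-0.001,-0.022,0.185,0,0,0,0.3,-0.001,-0.022,0.205,0,0,0,0.3,-0.001,-0.022,0.222,0,0,0,0.3,-0.001,-0.022,0.237,0,0,0,0.3,-0.001,-0.022,0.237,0,0,0,0.3,-0.001,-0.022,0.237,0,0,0,0.3],
)

```text
t: 4.45
ee_pos: [0.5718, 0.3093, 0.0632]
eef_rot: [-3.141, 0.0, -1.388]
contact_force: [0.1, 0.2, 0.2]
grip_width: 0.647
```

```bash
python3 - <<'E'
from h import *
delta([.5715,.3075,.063],-1.388)
a=[]
for n in ["scene","top"]:
    p,d=optics.snapshot(n); np.save(f"pics/{n}3_p.npy",p)
    c=p[90:210,290:410] if n=="scene" else p[110:230,80:200]
    a.append(cv2.resize(c[:,:,::-1],None,fx=3.2,fy=3.2,interpolation=0))
cv2.imwrite("pics/g3.png",np.hstack(a))
E
```

```text
t 4.45 pos [0.5718 0.3093 0.0632] rot [-3.1408e+00  3.0000e-04 -1.3876e+00] F [0.1 0.2 0.2] g 0.647
shift [0.0017 0.0006 0.0002] turn [-0.0008  0.0003  0.0004] cmd-z tool in world [ 8.e-04  4.e-04 -1.e+00]
```

View pics/g3.png

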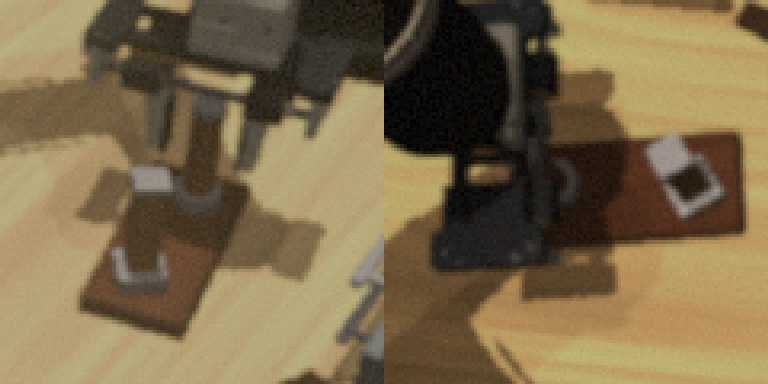

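Both views show the fingers straddling the round handle, with the square stamp clear of them. Closing now.

play_rows(
  series=[0.0015,0.0005,0,0,0,0,0.3,0.0015,0.0005,0,0,0,0,-0.2,0.0015,0.0005,0,0,0,0,-0.3,0.0015,0.0005,0,0,0,0,-0.4,0.0015,0.0005,0,0,0,0,-0.5,0.0015,0.0005,0,0,0,0,-1,0.0015,0.0005,0,0,0,0,-1,0.0015,0.0005,0,0,0,0,-1],
  squeeze=40,
)

```text
t: 5.55
ee_pos: [0.571, 0.3074, 0.0624]
eef_rot: [3.141, -0.0, -1.388]
contact_force: [-0.6, -0.2, -1.8]
grip_width: 0.294
```

```bash
python3 - <<'E'
from h import *
delta([.514,-.0295,.20],-1.388)
E
```

```text
t 5.55 pos [0.571  0.3074 0.0624] rot [ 3.1412e+00 -1.0000e-04 -1.3878e+00] F [-0.6 -0.2 -1.8] g 0.294
shift [ 0.3209  0.1174 -0.1376] turn [ 0.0004 -0.0001  0.0002] cmd-z tool in world [-3.e-04 -2.e-04 -1.e+00]
```

Grip width is 0.294 x 88 = 26 mm, the handle's diameter. Lifting and checking.

play_rows(
  series=[0,0,-0.01,0,0,0,-1,0,0,-0.03,0,0,0,-1,0,0,-0.06,0,0,0,-1,0,0,-0.09,0,0,0,-1,0,0,-0.12,0,0,0,-1,0,0,-0.14,0,0,0,-1,0.03,0.011,-0.14,0,0,0,-1,0.07,0.026,-0.14,0,0,0,-1,0.11,0.04,-0.14,0,0,0,-1,0.15,0.055,-0.14,0,0,0,-1,0.19,0.07,-0.14,0,0,0,-1,0.23,0.084,-0.14,0,0,0,-1,0.265,0.097,-0.14,0,0,0,-1,0.295,0.108,-0.14,0,0,0,-1,0.313,0.115,-0.14,0,0,0,-1,0.321,0.117,-0.14,0,0,0,-1,0.321,0.117,-0.14,0,0,0,-1,0.321,0.117,-0.14,0,0,0,-1],
)

```text
t: 7.8
ee_pos: [0.5148, -0.0288, 0.2025]
eef_rot: [-3.142, 0.0, -1.387]
contact_force: [-0.5, 0.1, -1.4]
grip_width: 0.292
```

```bash
python3 - <<'E'
from h import *
delta([.514,-.0295,.11],-1.388)
a=[]
for n in ["scene","top","wrist"]:
    m=optics.camera_model(n)
    p,d=optics.snapshot(n); np.savez(f"pics/{n}5.npz",p=p,d=d,**m)
    c=p[110:260,180:330] if n=="scene" else p[120:270,190:340] if n=="top" else p[80:230,175:325]
    a.append(cv2.resize(c[:,:,::-1],None,fx=1.75,fy=2.5,interpolation=0) if 0 else cv2.resize(c[:,:,::-1],(265,265)))
cv2.imwrite("pics/g5.png",np.hstack(a)); cv2.imwrite("pics/s5.png",cv2.resize(np.load("pics/scene5.npz")["p"][60:260,130:400,::-1],None,fx=2.9,fy=2.9,interpolation=2))
E
```

```text
t 7.8 pos [ 0.5148 -0.0288  0.2025] rot [-3.1416e+00  1.0000e-04 -1.3872e+00] F [-0.5  0.1 -1.4] g 0.292
shift [0.0006 0.0009 0.0925] turn [-0.      0.0001  0.0008] cmd-z tool in world [ 0.e+00  1.e-04 -1.e+00]
```

View pics/g5.png

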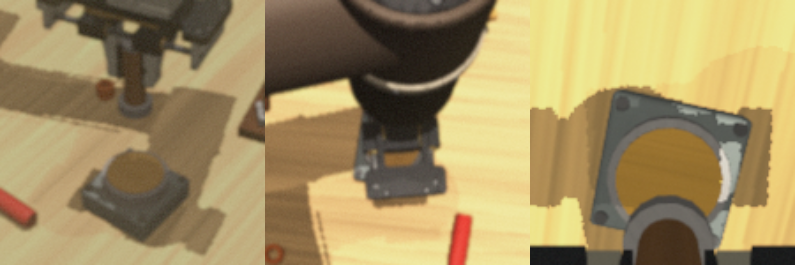

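View pics/s5.png

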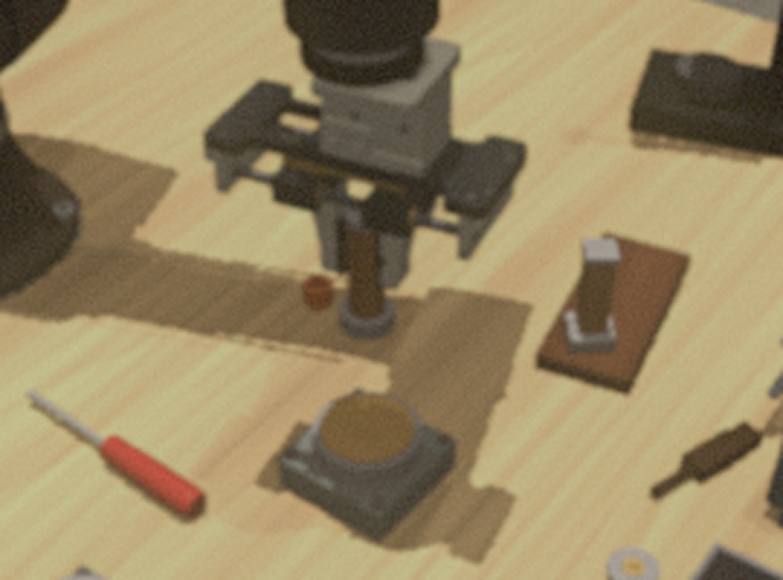

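The stamp is held upright above the blank in the scene and wrist views, with its foot at about (257,169) in the full scene picture. The square stamp is in its place. Checking the foot's position and the tilt.

```bash
python3 - <<'E'
from h import *
for n in ["scene","wrist"]:
    w=np.load(f"pics/{n}5.npz");p,d=w["p"],w["d"];m=dict(mtx=w["mtx"],dist_coeffs=w["dist_coeffs"],R=w["R"],t=w["t"])
    X=cloud(n,d,m);Z=X[...,2];near=(d>0)&(np.hypot(X[...,0]-.5148,X[...,1]+.0288)<.035)
    for lo,hi,r in [(.157,.175,20),(.178,.19,13)]:
        q=X[near&(Z>lo)&(Z<hi)]
        if len(q)<20: print(n,lo,len(q));continue
        from scipy.optimize import least_squares
        side=q
        f=least_squares(lambda c:np.minimum(np.hypot(q[:,0]-c[0],q[:,1]-c[1])-r/1000,0.0)*1+np.maximum(np.hypot(q[:,0]-c[0],q[:,1]-c[1])-r/1000,0),[.5148,-.0288],loss="soft_l1",f_scale=.001)
        print(n,lo,hi,len(q),q[:,2].min().round(4),f.x.round(4),np.abs(f.fun).mean().round(4),q.min(0).round(4),q.max(0).round(4))
E
```

```text
scene 0.157 0.175 185 0.1597 [ 0.5143 -0.0273] 0.002 [ 0.496  -0.0493  0.1597] [ 0.5353 -0.0094  0.1749]
scene 0.178 0.19 62 0.178 [ 0.5146 -0.028 ] 0.0007 [ 0.5043 -0.0424  0.178 ] [ 0.5287 -0.0188  0.1896]
wrist 0.157 0.175 865 0.1573 [ 0.5139 -0.0246] 0.0024 [ 0.4958 -0.0478  0.1573] [ 0.5335 -0.0162  0.1747]
wrist 0.178 0.19 179 0.1781 [ 0.5143 -0.0276] 0.0001 [ 0.5027 -0.041   0.1781] [ 0.5274 -0.0275  0.19  ]
```

The axis is upright at about (0.5145,-0.028), 1–2 mm from the blank's middle. Going down slowly until about 4 mm into the press, then reading the force.

play_rows(
  series=[0.001,0.0005,0.02,0,0,0,-1,0.001,0.0005,0.045,0,0,0,-1,0.001,0.0005,0.065,0,0,0,-1,0.001,0.0005,0.08,0,0,0,-1,0.001,0.0005,0.09,0,0,0,-1,0.001,0.0005,0.095,0,0,0,-1,0.001,0.0005,0.098,0,0,0,-1,0.001,0.0005,0.1,0,0,0,-1,0.001,0.0005,0.101,0,0,0,-1,0.001,0.0005,0.102,0,0,0,-1,0.001,0.0005,0.103,0,0,0,-1,0.001,0.0005,0.104,0,0,0,-1,0.001,0.0005,0.105,0,0,0,-1,0.001,0.0005,0.105,0,0,0,-1],
)

```text
t: 9.7
ee_pos: [0.5145, -0.0305, 0.0979]
eef_rot: [-3.141, -0.0, -1.388]
contact_force: [-1.1, 0.5, 4.8]
grip_width: 0.295
```

```bash
python3 - <<'E'
from h import *
delta([.514,-.0295,.0934],-1.388)
E
```

```text
t 9.7 pos [ 0.5145 -0.0305  0.0979] rot [-3.1409e+00 -2.0000e-04 -1.3876e+00] F [-1.1  0.5  4.8] g 0.295
shift [-0.0011  0.0003  0.0045] turn [-0.0007 -0.0002  0.0004] cmd-z tool in world [ 7.e-04 -0.e+00 -1.e+00]
```

The reading has risen by about 6.5–7 N, so the anvil is about 2–3 mm down. Pressing a further 5 mm.

play_rows(
  series=[0,0,0.001,0,0,0,-1,0,0,0.002,0,0,0,-1,0,0,0.003,0,0,0,-1,0,0,0.004,0,0,0,-1,0,0,0.005,0,0,0,-1,0,0,0.005,0,0,0,-1],
)

```text
t: 10.45
ee_pos: [0.5146, -0.0305, 0.0933]
eef_rot: [-3.141, -0.0, -1.387]
contact_force: [-2.2, 0.8, 8.4]
grip_width: 0.297
```

```bash
python3 - <<'E'
from h import *
delta([.514,-.0295,.0934],-1.388)
m=optics.camera_model("scene")
p,d=optics.snapshot("scene")
X=cloud("scene",d,m);Z=X[...,2]
r=np.hypot(X[...,0]-.514,X[...,1]+.0295)
q=X[(r>.023)&(r<.033)&(Z<.075)];print("blank z",np.median(q[:,2]),len(q))
w=np.load("pics/scene5.npz");X=cloud("scene",w["d"],m);Z=X[...,2];r=np.hypot(X[...,0]-.514,X[...,1]+.0295)
q=X[(r>.023)&(r<.033)&(Z<.075)];print("before",np.median(q[:,2]),len(q))
cv2.imwrite("pics/s6.png",cv2.resize(p[60:260,130:400,::-1],None,fx=2.9,fy=2.9,interpolation=2))
for i in range(4): print(observe()['contact_force'])
E
```

```text
t 10.45 pos [ 0.5146 -0.0305  0.0933] rot [-3.1407e+00 -3.0000e-04 -1.3874e+00] F [-2.2  0.8  8.4] g 0.297
shift [-0.0011  0.0004 -0.0001] turn [-0.0009 -0.0003  0.0006] cmd-z tool in world [ 9.e-04 -1.e-04 -1.e+00]
blank z 0.050241689000940414 208
before 0.05803352035943364 253
[-2.63891503  0.34876691  9.44364147]
[-2.63891503  0.34876691  9.44364147]
[-2.63891503  0.34876691  9.44364147]
[-2.63891503  0.34876691  9.44364147]
```

View pics/s6.png

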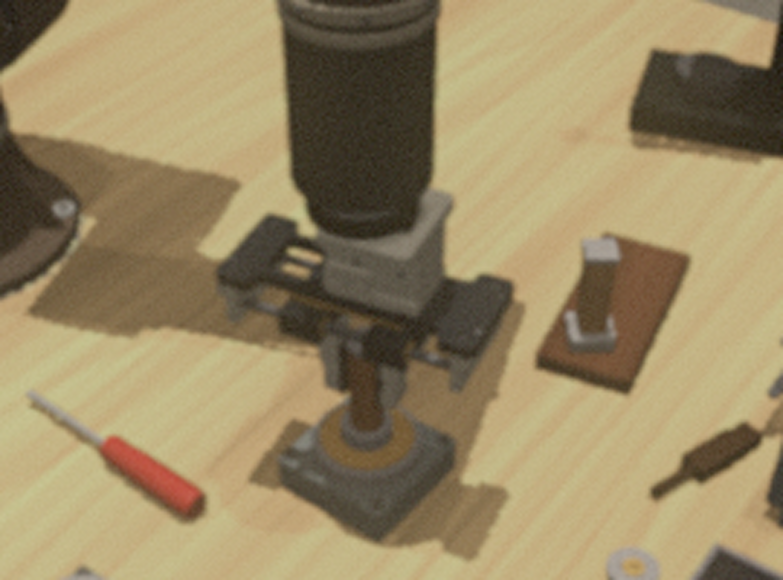

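The blank has sunk about 7.8 mm (0.0580 to 0.0502). The foot is centred on it at crop (365,430) and upright. Holding for about 1.1 s, then lifting straight up.

play_rows(
  series=[0,0,0,0,0,0,-1,0,0,0,0,0,0,-1,0,0,0,0,0,0,-1,0,0,0,0,0,0,-1,0,0,0,0,0,0,-1,0,0,0,0,0,0,-1,0,0,0,0,0,0,-1,0,0,0,0,0,0,-1,0,0,0,0,0,0,-1],
)

```text
t: 11.62
ee_pos: [0.5146, -0.0305, 0.0933]
eef_rot: [-3.141, -0.0, -1.387]
contact_force: [-2.4, 0.5, 9.0]
grip_width: 0.292
```

play_rows(
  series=[0,0,-0.002,0,0,0,-1,0,0,-0.004,0,0,0,-1,0,0,-0.006,0,0,0,-1,0,0,-0.008,0,0,0,-1,0,0,-0.01,0,0,0,-1,0,0,-0.013,0,0,0,-1,0,0,-0.018,0,0,0,-1,0,0,-0.025,0,0,0,-1,0,0,-0.035,0,0,0,-1,0,0,-0.05,0,0,0,-1,0,0,-0.065,0,0,0,-1,0,0,-0.08,0,0,0,-1,0,0,-0.095,0,0,0,-1,0,0,-0.11,0,0,0,-1,0,0,-0.11,0,0,0,-1,0,0,-0.11,0,0,0,-1],
)

```text
t: 13.62
ee_pos: [0.5138, -0.0305, 0.2021]
eef_rot: [3.141, 0.0, -1.388]
contact_force: [0.3, -0.1, -2.1]
grip_width: 0.292
```

```bash
python3 - <<'E'
from h import *
delta([.571,.3065,.2034],-1.388)
m=optics.camera_model("scene")
p,d=optics.snapshot("scene");np.savez("pics/scene7.npz",p=p,d=d,**m)
X=cloud("scene",d,m);Z=X[...,2]
r=np.hypot(X[...,0]-.514,X[...,1]+.0295)
q=X[(r>.023)&(r<.033)&(Z<.075)];print("blank z",np.median(q[:,2]),len(q))
near=(d>0)&(r<.035)
q=X[near&(Z>.12)&(Z<.20)]
q=q[np.argsort(q[:,2])];print("low z",np.percentile(q[:,2],2))
for lo in np.arange(.15,.2,.008):
    k=q[(q[:,2]>lo)&(q[:,2]<lo+.008)]
    if len(k)>5: print(lo.round(3),len(k),k.mean(0).round(4))
cv2.imwrite("pics/s7.png",cv2.resize(p[60:260,130:400,::-1],None,fx=2.9,fy=2.9,interpolation=2))
E
```

```text
t 13.62 pos [ 0.5138 -0.0305  0.2021] rot [ 3.141e+00  2.000e-04 -1.388e+00] F [ 0.3 -0.1 -2.1] g 0.292
shift [-0.321  -0.1175 -0.0013] turn [0.0006 0.0002 0.    ] cmd-z tool in world [-7.e-04  1.e-04 -1.e+00]
blank z 0.05816515335092302 267
low z 0.16017196031979253
0.158 49 [ 0.5235 -0.0424  0.163 ]
0.166 110 [ 0.5195 -0.0387  0.1716]
0.174 59 [ 0.5205 -0.0367  0.1768]
0.182 42 [ 0.5207 -0.0374  0.1858]
0.19 36 [ 0.5199 -0.0385  0.1942]
0.198 10 [ 0.5156 -0.0408  0.1988]
```

View pics/s7.png

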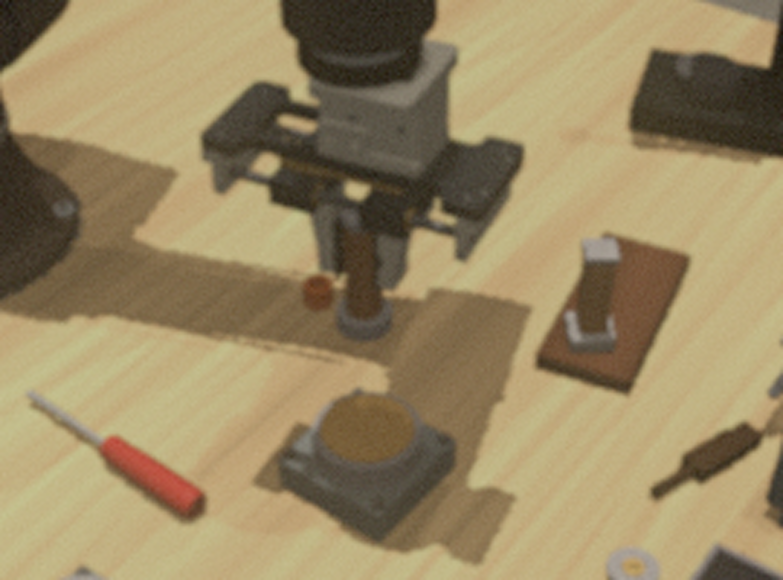

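The blank is up again (0.058) and the stamp is still upright in the grip. Carrying it back over its old place.

play_rows(
  series=[-0.01,-0.004,0,0,0,0,-1,-0.03,-0.011,0,0,0,0,-1,-0.07,-0.026,0,0,0,0,-1,-0.11,-0.04,0,0,0,0,-1,-0.15,-0.055,0,0,0,0,-1,-0.19,-0.07,0,0,0,0,-1,-0.23,-0.084,0,0,0,0,-1,-0.265,-0.097,0,0,0,0,-1,-0.295,-0.108,0,0,0,0,-1,-0.313,-0.115,0,0,0,0,-1,-0.321,-0.1175,0,0,0,0,-1,-0.321,-0.1175,0,0,0,0,-1,-0.321,-0.1175,0.03,0,0,0,-1,-0.321,-0.1175,0.06,0,0,0,-1,-0.321,-0.1175,0.085,0,0,0,-1,-0.321,-0.1175,0.105,0,0,0,-1,-0.321,-0.1175,0.12,0,0,0,-1,-0.321,-0.1175,0.13,0,0,0,-1,-0.321,-0.1175,0.133,0,0,0,-1,-0.321,-0.1175,0.133,0,0,0,-1],
)

```text
t: 16.18
ee_pos: [0.5716, 0.3066, 0.07]
eef_rot: [-3.141, 0.0, -1.388]
contact_force: [-0.4, 0.8, -1.4]
grip_width: 0.294
```

```bash
python3 - <<'E'
from h import *
delta([.571,.307,.0624],-1.388)
a=[]
for n in ["scene","top"]:
    p,d=optics.snapshot(n)
    c=p[90:210,290:410] if n=="scene" else p[110:230,80:200]
    a.append(cv2.resize(c[:,:,::-1],None,fx=3.2,fy=3.2,interpolation=0))
cv2.imwrite("pics/g8.png",np.hstack(a))
E
```

```text
t 16.18 pos [0.5716 0.3066 0.07  ] rot [-3.1411e+00  2.0000e-04 -1.3878e+00] F [-0.4  0.8 -1.4] g 0.294
shift [-0.0005  0.0005  0.0076] turn [-0.0005  0.0002  0.0002] cmd-z tool in world [ 5.e-04  3.e-04 -1.e+00]
```

View pics/g8.png

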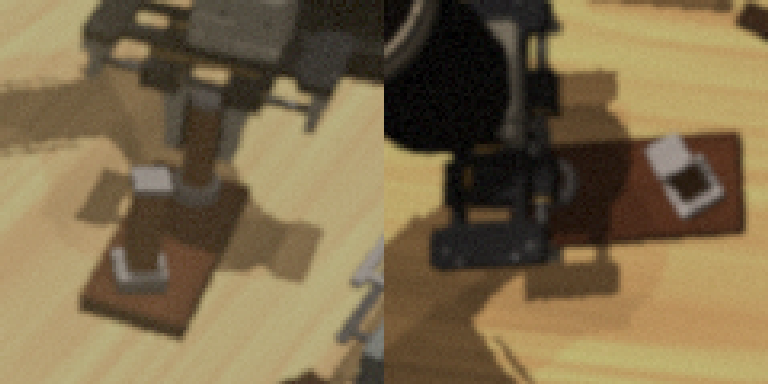

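The stamp hangs just above its old spot: foot at crop (197,190), all over the rest. Lowering the last few mm until the force shows contact.

play_rows(
  series=[0,0,0.002,0,0,0,-1,0,0,0.004,0,0,0,-1,0,0,0.0055,0,0,0,-1,0,0,0.0065,0,0,0,-1,0,0,0.007,0,0,0,-1,0,0,0.0075,0,0,0,-1,0,0,0.0075,0,0,0,-1],
)

```text
t: 17.15
ee_pos: [0.5714, 0.3065, 0.0622]
eef_rot: [-3.141, 0.0, -1.388]
contact_force: [0.2, -1.4, 0.4]
grip_width: 0.294
```

Force went from about -1.7 N to +0.4 N, which is light contact at the expected height. Releasing gently, then backing straight up.

play_rows(
  series=[0,0,0.0003,0,0,0,-0.4,0,0,0.0003,0,0,0,-0.35,0,0,0.0003,0,0,0,-0.25,0,0,0.0003,0,0,0,0,0,0,0.0003,0,0,0,0.3,0,0,0.0003,0,0,0,0.3,0,0,0.0003,0,0,0,0.3],
)

```text
t: 18.02
ee_pos: [0.5713, 0.3065, 0.0617]
eef_rot: [3.141, -0.0, -1.388]
contact_force: [0.4, -0.1, 0.5]
grip_width: 0.645
```

play_rows(
  series=[0,0,-0.01,0,0,0,0.3,0,0,-0.03,0,0,0,0.3,0,0,-0.06,0,0,0,0.3,0,0,-0.1,0,0,0,0.3,0,0,-0.14,0,0,0,0.3,0,0,-0.18,0,0,0,0.3,0,0,-0.22,0,0,0,0.3,0,0,-0.22,0,0,0,0.3,0,0,-0.22,0,0,0,0.3],
)

```text
t: 19.15
ee_pos: [0.571, 0.3064, 0.282]
eef_rot: [-3.141, 0.001, -1.388]
contact_force: [0.4, -0.6, -0.3]
grip_width: 0.646
```

```bash
python3 - <<'E'
from h import *
delta([.571,.307,.0624],-1.388)
m=optics.camera_model("wrist");p,d=optics.snapshot("wrist");X=cloud("wrist",d,m)
ps,ds=optics.snapshot("scene");Xs=cloud("scene",ds)
for n,Y in(("wrist",X),("scene",Xs)):
    r=np.hypot(Y[...,0]-.571,Y[...,1]-.307)
    for lo,hi in((.108,.122),(.05,.1),(.02,.034)):
        q=Y[(r<.03)&(Y[...,2]>lo)&(Y[...,2]<hi)];print(n,lo,len(q),q.mean(0).round(4) if len(q) else 0)
    r=np.hypot(Y[...,0]-.581,Y[...,1]-.1976);q=Y[(r<.03)&(Y[...,2]>.107)&(Y[...,2]<.13)];print("sq",q.mean(0).round(4))
r=np.hypot(Xs[...,0]-.514,Xs[...,1]+.0295);print("blank z",np.median(Xs[(r<.03)][:,2]))
cv2.imwrite("pics/w9.png",p[:,:,::-1]);cv2.imwrite("pics/s9.png",ps[:,:,::-1])
E
```

```text
t 19.15 pos [0.571  0.3064 0.282 ] rot [-3.1415e+00  6.0000e-04 -1.3879e+00] F [ 0.4 -0.6 -0.3] g 0.646
shift [-5.000e-04 -1.000e-04  2.196e-01] turn [-0.0001  0.0006  0.0001] cmd-z tool in world [ 0.e+00  6.e-04 -1.e+00]
wrist 0.108 393 [0.5715 0.3066 0.1128]
wrist 0.05 96 [0.5732 0.2967 0.0753]
wrist 0.02 200 [0.5729 0.2989 0.0306]
sq [0.5812 0.1979 0.113 ]
scene 0.108 78 [0.5746 0.3044 0.1136]
scene 0.05 171 [0.5761 0.2995 0.0754]
scene 0.02 99 [0.5794 0.297  0.0262]
sq [0.5844 0.1944 0.1145]
blank z 0.05808483794522929
```

View pics/w9.png

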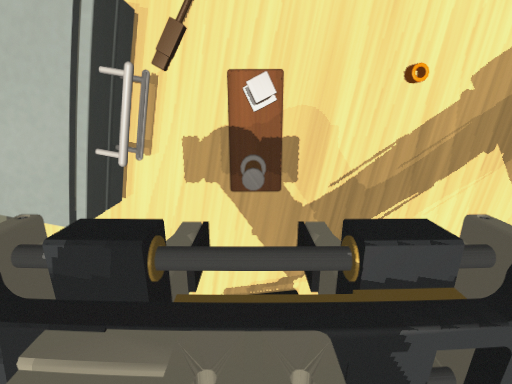

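View pics/s9.png

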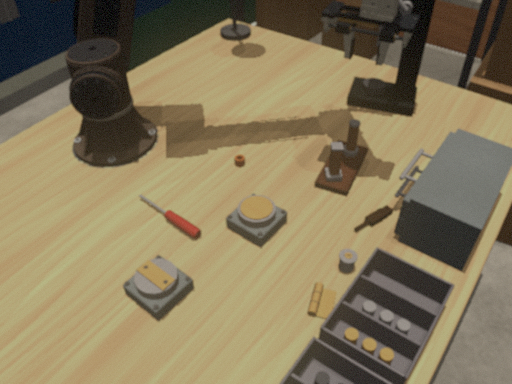

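The round stamp stands upright on the rest (cap at scene (354,127), wrist (253,180)). The square stamp, blank and loose parts are where they started, and the gripper is clear. Handing in.

```bash
python3 - <<'E'
from rig import bot
print(bot.sign_off())
E
```

```text
the job is handed in; nothing more can be done
None
```

I took the round-footed stamp from the rest, pressed it onto the round blank for over a second, lifted it straight off and stood it back on the rest. I handed the job in at about 19 s. The hand-in gives no verdict, so these results rest on my own checks.

- **Press:** The depth picture showed the blank about 7.8 mm down. The force reading was about 9 N, or roughly 11 N once the weight of the held stamp is added. The axis was 1–2 mm from the middle and looked upright. I held it there for just over 1.1 s.
- **Lift:** I raised it 110 mm straight up. The blank came back to its starting height (0.058 m in the picture both times).
- **Return:** The stamp stands upright and released at about (0.5715, 0.3066), with its cap at 0.113 m (0.114 m is expected for standing on the rest). The gripper is about 170 mm above it and touches nothing.
- **Surroundings:** The square-footed stamp measured within 0.5 mm of where it was in the wrist view. The loose hardware and the oblong jig look unmoved in the last picture, but I did not measure them.

**Disagreement:** The scene camera put the caps of both stamps 3–4 mm away from where the wrist camera did. It sees them at a slant, and that is well inside the tolerance. No check failed.

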